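# Tip the dominoes from their tray into the box

## Robot

A 7-joint arm with a two-finger parallel gripper is mounted at the origin on the work surface. World frame = base frame: x ahead of the robot, y to its left, z up, the work surface at z = 0. Lengths are in m, angles in rad, forces in N, time in s.
With the tool pointing down it reaches from about 0.4 to 0.85 m from the base axis. Payload 4.5 kg.
Tool frame: the origin (TCP) lies midway between the tips of the shut fingers; the grasp point (between the pads) lies 19 mm behind it; z points along the fingers, y is the line along which they close (so a half turn about z gives the same grasp; the last joint's range is limited). The gripper opens to 85 mm and grips with 20 to 120 N. Pads are 22 mm wide; open, the fingers measure 114 mm over their backs; the gripper's body (76 mm by 85 mm) begins 54 mm behind the grasp point. The pads swing forward as they close: fully open they stand 13 mm farther back than shut.
Start: joints at [-1.296, 0.689, -0.195, 1.565, 0.157, 0.902, -0.215], TCP at [0.149, 0.607, 0.231] pointing down, gripper open.
Joint ranges: [-3.01, 3.01], [-0.46, 2.08], [-1.47, 1.51], [0.13, 2.56], [-1, 4.14], [0.04, 2.09], [-2.66, 2.66]. Speed limits (rad/s): [2.57, 2.57, 3.14, 3.14, 3.14, 3.14, 3.14].

## Interface

Orientations are given as [roll, pitch, yaw] about the fixed x, y, z axes, in that order (R = Rz(yaw) Ry(pitch) Rx(roll)).
In Python, from plant import get_state, snapshot, close_job gives the robot as it stands. The module is installed in compiled form; this text tells all that it offers.
- The arm moves only by the tool arm_command, never from a script. Its argument "rows" is a list of rows, each a list of 3 entries, a list of its own where there are three numbers: the shift along the tool's x, y, z in cm, then the turn, a rotation vector about the tool's x, y, z in rad, then the closure, from 0 (fully open) to 1 (shut). In form: [[[x, y, z], [rx, ry, rz], gripper], ...]. A call has 1 to 12 rows; each row shifts and turns the commanded pose from where the row before left it, along the tool's axes as they then stand; what a row does not reach is not made up. A row lasts 1/12 s, in which the tool goes at most 41.7 mm and 7.16 degrees, less where a joint would pass 70% of its speed; a pose out of reach is approached as far as the arm can. A call with a gripper value outside its range is refused whole. The fingers move at their own pace and stop on an object; "newtons" is the grip in N (left out, the last holds). Time passes only in rows, so rows that do not move let the fingers close. It gives the time, the measured TCP pose, the force, the opening and the grip force at its end, in the units of the state.
- get_state(): the state, without advancing time (a new reading comes with each control period).
- snapshot(name): name is "scene" or "top"; returns a dict with "image" (420x560x3 uint8, red, green, blue), "K" (3x3 intrinsics, pixels), "view" (4x4, takes a point from world to camera coordinates). Camera axes: x right, y down, z forward; pixel columns grow to the right and rows downward; lengths in m; the calibration is good to about 2 mm. A picture is of the moment at which its call begins. There is no depth.
- close_job(): hands the job in; it is judged then, once.
The state is a dict: "t": time; "joint_positions": joint angles; "qd": joint speeds; "joint_efforts": joint torques, N m; "eef_pos": TCP position; "tool_rot": TCP orientation; "contact_force": force on the tool from outside, world axes, zero at the start; "ft_torque": the same for the moment, N m; "opening": opening from 0.0 (shut) to 1.0 (fully open); "grasp_force": force on a finger pad.
Only numpy, scipy, OpenCV 4.12 (cv2) and the standard library are available. Lean on these libraries where they do the work, as an engineer would, in place of code of your own. Each camera call takes 0.05 s, during which the arm holds its last target. There are 200 camera calls.

## Task

Put the dominoes away: hook the open end of the loaded tray over the middle of one long wall of the wooden box, resting level on its rim with the tray's front cleat just outside the wall, then, with the tray pivoting on the rim, tip it up until every tile has slid into the box. Afterwards set the empty tray down flat on its grey mat, centred and lying lengthwise on it. Spill no tile on the dresser and leave the other things where they are.

Things in the scene. Friction and masses are not known exactly. Their poses are not given: they have to be found in the camera images.
- box: Open wooden domino box, heavy, does not move: 220 long (its y) x 170 wide (its x) x 65 high, walls 8 thick with flat tops, floor 10 thick. Origin: centre of its underside; z up. The two long walls run along its y, alike: outer faces at x = +85 and -85 mm, inner faces at +77 and -77.
- tray: Loose wooden tray, 0.22 to 0.37 kg, 180 long (its x) x 130 wide (its y). Origin: centre of its underside, on which it stands; z up. Flat floor slab, z = 14 to 20 mm. Front end (x = +90) open, no wall: tiles slide off there. Side walls 5 thick, tops at z = 40. Polished: tiles start to slide at a tilt of about 15 to 25 degrees.
- tray_catch (a point): Point (50, 0, 14) mm of the tray's frame, tray's axes: corner between the floor's underside and the front face of the front cleat. Two cleats, 10 wide, 14 high, cross the underside and carry the tray: front one x = 40 to 50, rear one -85 to -75. The floor overhangs the front cleat by 40 mm; hooked, this overhang lies over the box wall and this corner at the wall's outer top edge.
- tray_wall (a point): Place to pinch on the tray's rear wall, (-84, 0, 44) mm of the tray's frame, tray's axes. The wall is 12 thick (x = -90 to -78), full width, top at z = 64. Pinch it from above, closing along the tray's length, to carry and tip the tray. At the start at least 50 mm of floor in front of the wall is free of tiles.
- mat: Thin grey felt mat, fixed, 240 (its x) x 190 (its y) x 3 thick, on which the tray belongs. Origin: centre of its underside.
- tile0_mid (a point): Centre of a white domino tile, 24 (its x) x 48 (its y) x 8 mm, 14 g, at first lying flat in the tray.
- tile1_mid (a point): Centre of a white domino tile, 24 (its x) x 48 (its y) x 8 mm, 14 g, at first lying flat in the tray.
- tile2_mid (a point): Centre of a white domino tile, 24 (its x) x 48 (its y) x 8 mm, 14 g, at first lying flat in the tray.
- tile3_mid (a point): Centre of a white domino tile, 24 (its x) x 48 (its y) x 8 mm, 14 g, at first lying flat in the tray.
- book: Not part of the job, loose: book lying flat, 134 x 196 x 36 (mm); origin at the centre of its underside. Leave it where it is.
- clock: Not part of the job, loose: black alarm clock, 50 x 110 x 75 tall (mm); origin at the centre of its underside. Leave it where it is.
- mug: Not part of the job, loose: white mug, 82 across, 95 tall, with a handle on one side (mm); origin at the centre of its underside. Leave it where it is.
- specs_case: Not part of the job, loose: black rounded spectacle case, 54 thick, 160 long (mm); origin at the centre of its underside. Leave it where it is.
- cream: Not part of the job, loose: small jar with a white lid, 60 across, 60 tall (mm); origin at the centre of its underside. Leave it where it is.
- dish: Not part of the job, loose: small blue ring dish, 90 across, 22 tall (mm); origin at the centre of its underside. Leave it where it is.
- remote: Not part of the job, loose: black remote control lying flat, 150 x 42 x 20 (mm); origin at the centre of its underside. Leave it where it is.
There are look-alikes about, which are no part of the job. What is shaped like the tray but green is not meant. What is shaped like the part that bears tile0_mid but purple is not meant.

How it is judged:
On the way, in this order (a step that is already met when the one before it is completed fails the run):
1. the tray, level and lengthwise across the wall, rests hooked on the rim of a long wall: overhang over the wall, front cleat just outside it, near the wall's middle (((x of tray_catch in the frame of box between 0.08 and 0.1 m and x of tray in the frame of box above 0.115 m) or (x of tray_catch in the frame of box between -0.1 and -0.08 m and x of tray in the frame of box below -0.115 m)) and z of tray_catch in the frame of box between 0.057 and 0.074 m and y of tray_catch in the frame of box between -0.03 and 0.03 m and angle between the y axis of tray and the y axis of box, either way round below 0.3 rad and angle between tray's own z axis and vertical below 0.2 rad and contact force between tray and box above 0.2 N), for 0.2 s.
2. the tray is tipped up, its catch still at the rim, and all four tiles have slid into the box ((x of tray_catch in the frame of box between 0.055 and 0.115 m or x of tray_catch in the frame of box between -0.115 and -0.055 m) and z of tray_catch in the frame of box between 0.045 and 0.095 m and angle between tray's own z axis and vertical above 0.25 rad and x of tile0_mid in the frame of box between -0.077 and 0.077 m and y of tile0_mid in the frame of box between -0.102 and 0.102 m and z of tile0_mid in the frame of box between 0.005 and 0.055 m and x of tile1_mid in the frame of box between -0.077 and 0.077 m and y of tile1_mid in the frame of box between -0.102 and 0.102 m and z of tile1_mid in the frame of box between 0.005 and 0.055 m and x of tile2_mid in the frame of box between -0.077 and 0.077 m and y of tile2_mid in the frame of box between -0.102 and 0.102 m and z of tile2_mid in the frame of box between 0.005 and 0.055 m and x of tile3_mid in the frame of box between -0.077 and 0.077 m and y of tile3_mid in the frame of box between -0.102 and 0.102 m and z of tile3_mid in the frame of box between 0.005 and 0.055 m), for 0.2 s.
At the end, for the whole second after the job is handed in: All four tiles lie inside the box, below its rim; the empty tray lies flat and still on the mat, its centre within 35 mm of the mat's centre and its length within 0.3 rad of the mat's length (either way round) (x of tile0_mid in the frame of box between -0.077 and 0.077 m and y of tile0_mid in the frame of box between -0.102 and 0.102 m and z of tile0_mid in the frame of box between 0.005 and 0.055 m and x of tile1_mid in the frame of box between -0.077 and 0.077 m and y of tile1_mid in the frame of box between -0.102 and 0.102 m and z of tile1_mid in the frame of box between 0.005 and 0.055 m and x of tile2_mid in the frame of box between -0.077 and 0.077 m and y of tile2_mid in the frame of box between -0.102 and 0.102 m and z of tile2_mid in the frame of box between 0.005 and 0.055 m and x of tile3_mid in the frame of box between -0.077 and 0.077 m and y of tile3_mid in the frame of box between -0.102 and 0.102 m and z of tile3_mid in the frame of box between 0.005 and 0.055 m and horizontal distance between tray and mat below 0.035 m and angle between the x axis of tray and the x axis of mat, either way round below 0.3 rad and angle between tray's own z axis and vertical below 0.05 rad and height (world z) of tray below 0.008 m and linear speed of tray below 0.02 m/s); the robot touches nothing.
It fails at once if a tile is spilled on the dresser or the mat (height (world z) of any of tile0_mid, tile1_mid, tile2_mid, tile3_mid below 0.0095 m).
It fails at once if a bystander is shifted by more than 4 cm (distance of any of book, clock, mug, specs_case, cream, dish, remote from where it was at the start of the episode above 0.04 m).
It also fails if it takes over 61 s, if anything falls off the work surface, if the arm or the gripper's body presses on something with over 40 N, if the wrist force passes 120 N, or if a joint passes its speed limit or range.

## Working session

There is one attempt and no reset: what is moved stays moved. The work goes in short steps, Python scripts to look and compute and a tool call to move; the robot and the scene stay as the last step left them, time stands still between calls to the robot, and variables do not carry over. Pictures are saved under pics/ and viewed, at most 10 in all, crops included, and the job is handed in when it is done.

Besides the shell and the picture viewer there is one more tool, called after "Call:" as name(argument=value, ...), one argument or row to a line, values as JSON. arm_command: Moves the arm, as the interface text tells. Its arguments: {"type":"object","properties":{"rows":{"type":"array"},"newtons":{"type":"number"}},"required":["rows"]}

```bash
mkdir -p pics; python3 - <<'E'
from plant import *
import cv2,numpy as np
s=get_state(); print({k:np.round(v,3).tolist() for k,v in s.items()})
for n in("scene","top"):
    d=snapshot(n); cv2.imwrite(f"pics/{n}0.png",cv2.cvtColor(d["image"],cv2.COLOR_RGB2BGR)); print(d["K"].round(1).tolist(),d["view"].round(4).tolist())
E
```

```text
{'t': 0.0, 'joint_positions': [-1.296, 0.69, -0.194, 1.566, 0.157, 0.903, -0.215], 'qd': [0.001, -0.0, 0.002, -0.001, 0.0, -0.001, 0.002], 'joint_efforts': [0.0, -53.961, -1.266, -15.855, 0.009, 0.009, -0.0], 'eef_pos': [0.149, 0.606, 0.23], 'tool_rot': [-3.14, 0.0, 2.901], 'contact_force': [-0.144, 0.182, 0.207], 'ft_torque': [0.025, -0.042, -0.015], 'grasp_force': 0.0, 'opening': 0.999}
[[476.5, 0.0, 282.6], [0.0, 476.5, 206.3], [0.0, 0.0, 1.0]] [[0.3852, 0.9226, -0.0193, -0.1975], [0.5887, -0.2617, -0.7649, -0.2626], [-0.7107, 0.2832, -0.6439, 1.8289], [0.0, 0.0, 0.0, 1.0]]
[[535.7, 0.0, 284.4], [0.0, 535.7, 207.1], [0.0, 0.0, 1.0]] [[-0.013, -0.9996, -0.0237, 0.0101], [-0.9961, 0.015, -0.087, 0.5463], [0.0873, 0.0225, -0.9959, 1.5413], [0.0, 0.0, 0.0, 1.0]]
```

View pics/scene0.png

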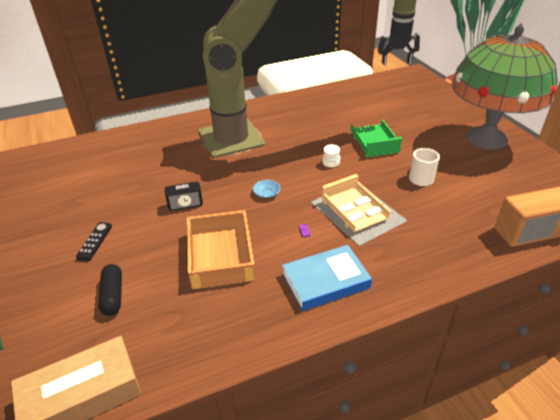

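View pics/top0.png

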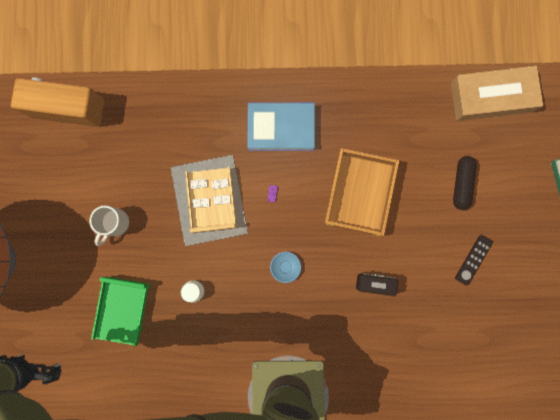

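Scene: the tray stands on the grey mat, tiles forward, about (212,200) in top. The box is at (364,192), with its long walls roughly along world x. The green tray (120,312) and purple tile (272,193) are decoys. I'll take an enlarged look to pick corners.

```bash
python3 - <<'E'
import cv2,numpy as np
im=cv2.imread("pics/top0.png")
a=cv2.resize(im[145:255,165:255],None,fx=5,fy=5,interpolation=cv2.INTER_CUBIC)
b=cv2.resize(im[140:250,320:405],None,fx=4,fy=5,interpolation=cv2.INTER_CUBIC)
o=np.hstack([a,b])
cv2.imwrite("pics/crop0.png",o[:, :800]);print(o.shape)
h=cv2.cvtColor(im,cv2.COLOR_BGR2HSV)
for p in[(180,200),(205,220),(190,200),(214,229),(365,190),(332,190),(398,180),(310,190)]:print(p,h[p[1],p[0]])
E
```

```text
(550, 790, 3)
(180, 200) [ 21  33 163]
(205, 220) [ 19 112 250]
(190, 200) [ 18 129 162]
(214, 229) [ 19 120 216]
(365, 190) [ 16 165 212]
(332, 190) [ 16 156 217]
(398, 180) [ 12 164  98]
(310, 190) [ 13 158 155]
```

View pics/crop0.png

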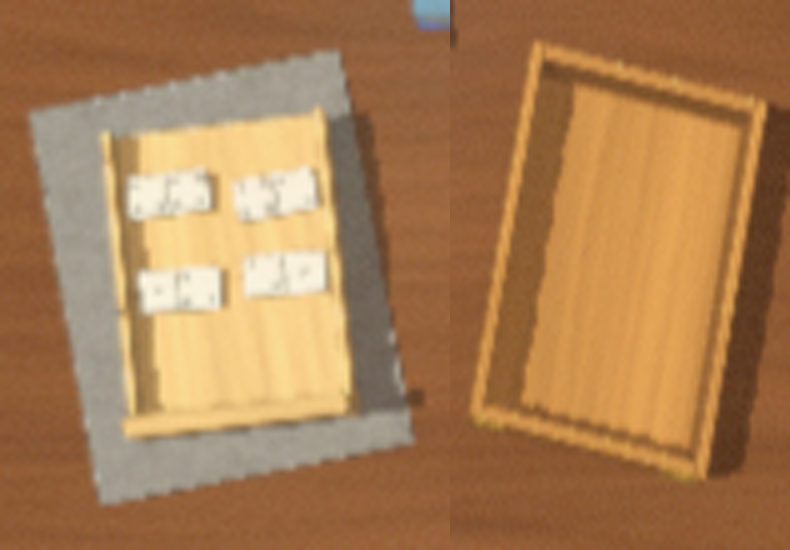

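The crop shows the mat corners at about (30,112), (337,50), (413,442), (101,503). The tray's front corners are (104,133) and (325,110), with the thick rear wall at the bottom, (125,430)-(354,405). The box rim corners are (537,43), (767,100), (705,478), (473,412). Next I'll convert these and check the sizes.

```bash
cat > h.py <<'E'
from plant import *
import cv2,numpy as np
def ray(d,uv,z):
    V=d["view"];R=V[:3,:3];c=-R.T@V[:3,3]
    r=(np.c_[np.atleast_2d(uv),np.ones(len(np.atleast_2d(uv)))]@np.linalg.inv(d["K"]).T)@R
    return c+r*((z-c[2])/r[:,2:])
def proj(d,P):
    p=(np.atleast_2d(P)@d["view"][:3,:3].T+d["view"][:3,3])@d["K"].T
    return p[:,:2]/p[:,2:]
def save(d,n,box=None,f=1):
    im=cv2.cvtColor(d["image"],cv2.COLOR_RGB2BGR)
    if box: a,b,c,e=box; im=cv2.resize(im[b:e,a:c],None,fx=f,fy=f,interpolation=cv2.INTER_CUBIC)
    cv2.imwrite("pics/"+n+".png",im)
E
python3 - <<'E'
from h import *
d=snapshot("top")
np.set_printoptions(precision=4,suppress=True)
A=lambda p:np.array(p)/5+[165,145]-.4
B=lambda p:(np.array(p)-[450,0])/[4,5]+[320,140]-.4
def info(n,P):
    print(n,P[:,:2].tolist() and P[:,:2].round(3).tolist(),"sides",np.linalg.norm(P-np.roll(P,-1,0),axis=1).round(3),"c",P.mean(0).round(4))
    e=P-np.roll(P,-1,0); print("  dirs",np.degrees(np.arctan2(e[:,1],e[:,0])).round(1))
info("mat",ray(d,A([(30,112),(337,50),(413,442),(101,503)]),.003))
info("box",ray(d,B([(537,43),(767,100),(706,474),(473,412)]),.065))
f=ray(d,A([(104,133),(325,110)]),.043)
r=ray(d,A([(352,401),(124,422)]),.067)
info("tray",np.r_[f,r])
info("rear",r)
E
```

```text
mat [[0.674, 0.342], [0.708, 0.158], [0.473, 0.114], [0.44, 0.299]] sides [0.188 0.239 0.188 0.238] c [0.5737 0.228  0.003 ]
  dirs [ 100.6   10.6  -79.7 -169.5]
box [[0.71, -0.164], [0.674, -0.327], [0.461, -0.277], [0.499, -0.114]] sides [0.167 0.218 0.168 0.217] c [ 0.5859 -0.2206  0.065 ]
  dirs [  77.6  -13.1 -102.9  166.7]
tray [[0.654, 0.289], [0.665, 0.16], [0.494, 0.142], [0.484, 0.272]] sides [0.13  0.174 0.13  0.172] c [0.5745 0.2159 0.055 ]
  dirs [  95.     5.9  -85.6 -174.3]
rear [[0.494, 0.142], [0.484, 0.272]] sides [0.13 0.13] c [0.4892 0.2073 0.067 ]
  dirs [-85.6  94.4]
```

Sizes match the given ones. Mat: (.574,.228), yaw 10.6°. Tray: yaw 5.5°, rear wall near (.487,.208). Box: (.586,-.221), long axis at -13.1°. Next: move above the rear wall and turn.

Call:
arm_command(
  rows=[
    [[-3,-2.2,0],[0,0,0],0.3],
    [[-3,-2.2,0],[0,0,0],0.3],
    [[-3,-2.2,0],[0,0,0],0.3],
    [[-3,-2.2,0],[0,0,0],0.3],
    [[-3,-2.2,0],[0,0,0],0.3],
    [[-3,-2.2,0],[0,0,0],0.3],
    [[-3,-2.2,0],[0,0,0],0.3],
    [[-3,-2.2,0],[0,0,0],0.3],
    [[-3,-2.2,0],[0,0,0],0.3],
    [[-3,-2.2,0],[0,0,0],0.3],
    [[-3,-2.2,0],[0,0,0],0.3],
    [[-3,-2.2,0],[0,0,0],0.3],
  ],
  newtons=100,
)

```text
t: 1.15
eef_pos: [0.4365, 0.2631, 0.2312]
tool_rot: [-3.141, -0.0, 2.901]
contact_force: [0.4, 0.1, 0.3]
opening: 0.7
grasp_force: 0.0
```

Call:
arm_command(
  rows=[
    [[-3,-2.2,0],[0,0,0],0.45],
    [[-3,-2,0],[0,0,0.1],0.45],
    [[0,0,0],[0,0,0.114],0.45],
    [[0,0,0],[0,0,0.114],0.45],
    [[0,0,0],[0,0,0.114],0.45],
    [[0,0,0],[0,0,0.114],0.45],
    [[0,0,0],[0,0,0.114],0.45],
    [[0,0,0],[0,0,0.114],0.45],
    [[0,0,0],[0,0,0.114],0.45],
    [[0,0,0],[0,0,0.114],0.45],
    [[0,0,0],[0,0,0.114],0.45],
    [[0,0,0],[0,0,0.114],0.45],
  ],
)

```text
t: 2.15
eef_pos: [0.4837, 0.2097, 0.2311]
tool_rot: [-3.141, 0.0, 1.655]
contact_force: [-0.1, -0.7, -0.6]
opening: 0.55
grasp_force: 0.0
```

```bash
cat >> h.py <<'E'
from scipy.spatial.transform import Rotation as Ro
def delta(pos,yaw):
    "tool-axes shift (cm) and turn about z to a tool-down pose"
    s=get_state();R=Ro.from_euler("xyz",s["tool_rot"])
    T=Ro.from_euler("xyz",[np.pi,0,yaw])
    print("t",round(s["t"],2),"at",np.round(s["eef_pos"],4),"rpy",np.round(s["tool_rot"],3),"open",round(s["opening"],2),"grip",round(s["grasp_force"],1),"F",np.round(s["contact_force"],1),"q",np.round(s["joint_positions"],2))
    print("shift cm",(R.inv().apply(np.array(pos)-s["eef_pos"])*100).round(2),"turn",(R.inv()*T).as_rotvec().round(3))
E
python3 - <<'E'
from h import *
delta([.4863,.2078,.028],np.radians(95.5))
save(snapshot("scene"),"s1",(280,130,420,250),5)
E
```

```text
t 2.15 at [0.4837 0.2097 0.2311] rpy [-3.141  0.     1.655] open 0.55 grip 0.0 F [-0.1 -0.7 -0.6] q [-0.57  0.56  0.12  1.87 -0.09  0.71 -0.31]
shift cm [-0.21  0.25 20.31] turn [-0.     0.    -0.012]
```

View pics/s1.png

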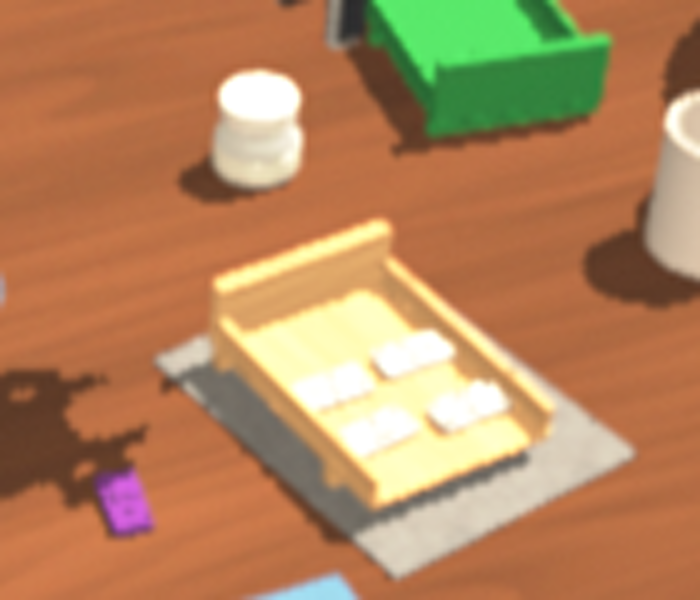

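The scene view shows the rear wall upright at the back, its top from crop (215,288) to (390,228), and the floor in front of it clear. A quick cross-check against this view:

```bash
python3 - <<'E'
from h import *
d=snapshot("scene")
c=lambda p:np.array(p)/5+[280,130]-.4
print(ray(d,c([(217,288),(389,228),(303,258)]),.067).round(4))
print((proj(d,[.4863,.2078,.067])+.4-[280,130])*5)
E
```

```text
[[0.4968 0.1435 0.067 ]
 [0.4856 0.271  0.067 ]
 [0.4913 0.2063 0.067 ]]
[[301.38742102 253.04566135]]
```

Call:
arm_command(
  rows=[
    [[-0.25,0.4,3],[0,0,0.009],0.45],
    [[0,0,3.5],[0,0,0],0.45],
    [[0,0,3.5],[0,0,0],0.45],
    [[0,0,3],[0,0,0],0.45],
    [[0,0,2.5],[0,0,0],0.45],
    [[0,0,2],[0,0,0],0.45],
    [[0,0,1.5],[0,0,0],0.45],
    [[0,0,1.1],[0,0,0],0.45],
    [[0,0,0],[0,0,0],0.45],
  ],
)

```text
t: 3.0
eef_pos: [0.487, 0.2072, 0.0283]
tool_rot: [-3.138, 0.001, 1.654]
contact_force: [-0.4, 0.4, 0.0]
opening: 0.552
grasp_force: 0.0
```

Call:
arm_command(
  rows=[
    [[0,0,0],[0,0,0],1],
    [[0,0,0],[0,0,0],1],
    [[0,0,0],[0,0,0],1],
    [[0,0,0],[0,0,0],1],
    [[0,0,0],[0,0,0],1],
    [[0,0,0],[0,0,0],1],
    [[0,0,0],[0,0,0],1],
    [[0,0,0],[0,0,0],1],
  ],
  newtons=100,
)

```text
t: 3.67
eef_pos: [0.4888, 0.208, 0.0315]
tool_rot: [3.14, -0.001, 1.652]
contact_force: [-1.6, 0.7, 6.3]
opening: 0.126
grasp_force: 98.3
```

Call:
arm_command(
  rows=[
    [[0,0,-0.3],[0,0,0],1],
    [[0,0,-0.6],[0,0,0],1],
    [[0,0,-1],[0,0,0],1],
    [[0,0,-1.4],[0,0,0],1],
    [[0,0,-1.6],[0,0,0],1],
    [[0,0,-1.6],[0,0,0],1],
    [[0,0,-1.6],[0,0,0],1],
    [[0,0,-1.2],[0,0,0],1],
    [[0,0,-0.8],[0,0,0],1],
    [[0,0,-0.4],[0,0,0],1],
    [[0,0,0],[0,0,0],1],
  ],
)

```text
t: 4.58
eef_pos: [0.4884, 0.2077, 0.1362]
tool_rot: [3.14, -0.001, 1.652]
contact_force: [0.9, -0.1, -3.3]
opening: 0.13
grasp_force: 97.5
```

```bash
python3 - <<'E'
from h import *
delta([.6366,-.0034,.13],np.radians(-13.1))
a=snapshot("scene");b=snapshot("top")
save(a,"a2",(270,100,430,250),2.5);save(b,"b2",(160,110,310,260),2.666)
x=cv2.imread("pics/a2.png");y=cv2.imread("pics/b2.png")
h=min(len(x),len(y));cv2.imwrite("pics/c2.png",np.hstack([x[:h],y[:h]]))
E
```

```text
t 4.58 at [0.4884 0.2077 0.1362] rpy [ 3.140e+00 -1.000e-03  1.652e+00] open 0.13 grip 97.5 F [ 0.9 -0.1 -3.3] q [-0.54  0.71  0.08  1.95 -0.12  0.48 -0.29]
shift cm [-22.24  13.06   0.62] turn [ 0.    -0.002  1.88 ]
```

View pics/c2.png

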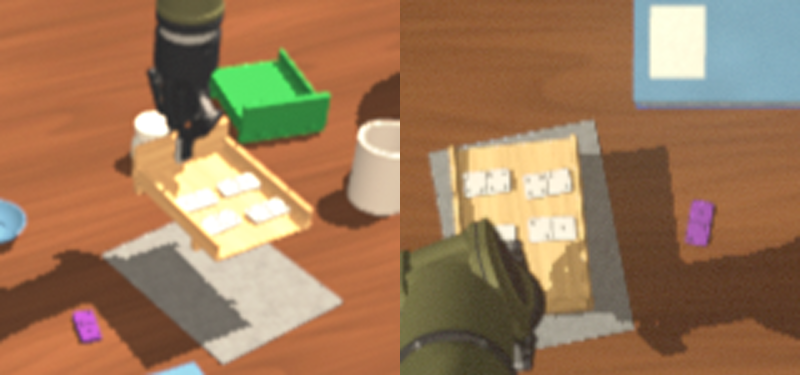

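The tray is held level with all four tiles in place (scene crop). Now I'll turn it to face the box, ramping gently.

Call:
arm_command(
  rows=[
    [[0,0,0],[0,0,0.03],1],
    [[0,0,0],[0,0,0.06],1],
    [[0,0,0],[0,0,0.09],1],
    [[0,0,0],[0,0,0.1],1],
    [[0,0,0],[0,0,0.1],1],
    [[0,0,0],[0,0,0.1],1],
    [[0,0,0],[0,0,0.1],1],
    [[0,0,0],[0,0,0.1],1],
    [[0,0,0],[0,0,0.1],1],
    [[0,0,0],[0,0,0.1],1],
    [[0,0,0],[0,0,0.1],1],
    [[0,0,0],[0,0,0.1],1],
  ],
)

```text
t: 5.68
eef_pos: [0.4878, 0.2077, 0.1346]
tool_rot: [-3.141, 0.001, 0.566]
contact_force: [-0.1, 0.7, -3.3]
opening: 0.125
grasp_force: 97.4
```

Call:
arm_command(
  rows=[
    [[0,0,0],[0,0,0.1],1],
    [[0,0,0],[0,0,0.1],1],
    [[0,0,0],[0,0,0.1],1],
    [[0,0,0],[0,0,0.1],1],
    [[0,0,0],[0,0,0.1],1],
    [[0,0,0],[0,0,0.1],1],
    [[0,0,0],[0,0,0.09],1],
    [[0,0,0],[0,0,0.06],1],
    [[0,0,0],[0,0,0.04],1],
    [[0,0,0],[0,0,0.01],1],
    [[0,0,0],[0,0,0],1],
  ],
)

```text
t: 6.6
eef_pos: [0.488, 0.2078, 0.1347]
tool_rot: [3.141, 0.0, -0.228]
contact_force: [0.4, -0.3, -2.6]
opening: 0.127
grasp_force: 97.4
```

```bash
python3 -c "
from h import *
delta([.6367,-.0024,.13],np.radians(-13.1))"
```

```text
t 6.6 at [0.488  0.2078 0.1347] rpy [ 3.141  0.    -0.228] open 0.13 grip 97.4 F [ 0.4 -0.3 -2.6] q [-0.83  0.8   0.59  1.96 -0.77  0.62 -1.52]
shift cm [19.24 17.11  0.47] turn [0.001 0.    0.001]
```

Call:
arm_command(
  rows=[
    [[0.24,0.21,0],[0,0,0],1],
    [[0.59,0.53,0],[0,0,0],1],
    [[0.95,0.84,0],[0,0,0],1],
    [[1.2,1.06,0],[0,0,0],1],
    [[1.43,1.27,0],[0,0,0],1],
    [[1.54,1.37,0],[0,0,0],1],
    [[1.54,1.37,0],[0,0,0],1],
    [[1.54,1.37,0],[0,0,0],1],
    [[1.54,1.37,0],[0,0,0],1],
  ],
)

```text
t: 7.35
eef_pos: [0.571, 0.0894, 0.1355]
tool_rot: [3.141, -0.001, -0.23]
contact_force: [0.0, 0.7, -2.6]
opening: 0.127
grasp_force: 97.4
```

Call:
arm_command(
  rows=[
    [[1.54,1.37,0],[0,0,0],1],
    [[1.54,1.37,0],[0,0,0],1],
    [[1.43,1.27,0],[0,0,0],1],
    [[1.3,1.16,0],[0,0,0],1],
    [[1.07,0.95,0],[0,0,0],1],
    [[0.83,0.74,0],[0,0,0],1],
    [[0.6,0.53,0],[0,0,0],1],
    [[0.36,0.33,0],[0,0,0],1],
    [[0,0,0],[0,0,0],1],
    [[0,0,0],[0,0,0],1],
  ],
)

```text
t: 8.18
eef_pos: [0.6365, -0.0022, 0.1351]
tool_rot: [-3.141, 0.001, -0.228]
contact_force: [-0.2, -0.3, -3.8]
opening: 0.123
grasp_force: 97.4
```

```bash
python3 - <<'E'
from h import *
delta([.6367,-.0024,.076],np.radians(-13.1))
a=snapshot("scene");b=snapshot("top")
save(a,"a3",(160,120,360,300),2);save(b,"b3",(265,130,405,250),2.857)
x=cv2.imread("pics/a3.png");y=cv2.imread("pics/b3.png")
h=min(len(x),len(y));cv2.imwrite("pics/c3.png",np.hstack([x[:h],y[:h]]));print(x.shape,y.shape)
# predicted tray front corners
s=get_state();R=Ro.from_euler("xyz",s["tool_rot"]).as_matrix();p=np.array(s["eef_pos"])
T=lambda x,y,z:p+R[:,1]*(x+84)/1e3-R[:,0]*y/1e3*-1*(-1)*-1-R[:,2]*(z-28.5)/1e3
P=np.array([T(90,65,40),T(90,-65,40),T(90,65,20),T(90,-65,20),T(50,0,14)])
print(P.round(3)); print("scene",((proj(a,P)-[160,120])*2).round(),"top",((proj(b,P)-[265,130])*2.857+[400,0]).round())
E
```

```text
t 8.18 at [ 0.6365 -0.0022  0.1351] rpy [-3.141e+00  1.000e-03 -2.280e-01] open 0.12 grip 97.4 F [-0.2 -0.3 -3.8] q [-0.37  0.91  0.59  1.64 -0.66  0.81 -1.29]
shift cm [0.03 0.02 5.91] turn [-0.001  0.001  0.001]
(360, 400, 3) (343, 400, 3)
[[ 0.661 -0.186  0.146]
 [ 0.534 -0.156  0.146]
 [ 0.661 -0.185  0.126]
 [ 0.534 -0.156  0.126]
 [ 0.606 -0.132  0.12 ]]
scene [[153. 222.]
 [144. 158.]
 [154. 233.]
 [145. 170.]
 [180. 200.]] top [[649.  86.]
 [621. 220.]
 [647.  90.]
 [619. 221.]
 [592. 147.]]
```

View pics/c3.png

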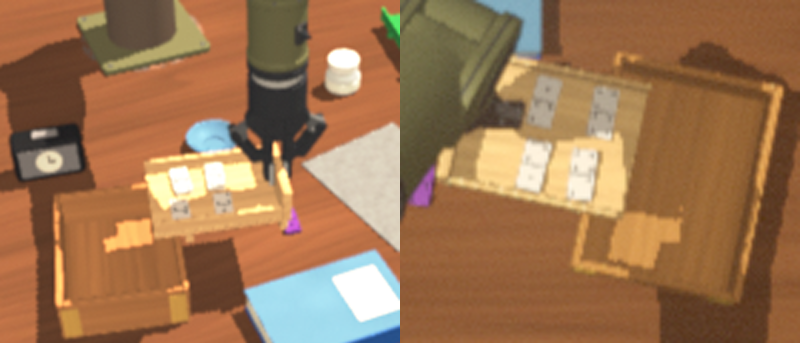

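The tray's front corners in top (651,86) and (620,216) match the prediction within a pixel or two. The catch is about 91 mm from the box centre and central along the wall. Lowering.

Call:
arm_command(
  rows=[
    [[0,0,0.3],[0,0,0],1],
    [[0,0,0.6],[0,0,0],1],
    [[0,0,0.9],[0,0,0],1],
    [[0,0,1],[0,0,0],1],
    [[0,0,0.9],[0,0,0],1],
    [[0,0,0.7],[0,0,0],1],
    [[0,0,0.4],[0,0,0],1],
    [[0,0,0.3],[0,0,0],1],
    [[0,0,0.2],[0,0,0],1],
    [[0,0,0],[0,0,0],1],
  ],
)

```text
t: 9.12
eef_pos: [0.6368, -0.0027, 0.082]
tool_rot: [3.142, 0.0, -0.228]
contact_force: [-0.3, 0.1, -3.8]
opening: 0.125
grasp_force: 97.5
```

Call:
arm_command(
  rows=[
    [[0,0,0.15],[0,0,0],1],
    [[0,0,0.1],[0,0,0],1],
    [[0,0,0],[0,0,0],1],
    [[0,0,0],[0,0,0],1],
  ],
)

```text
t: 9.45
eef_pos: [0.637, -0.0027, 0.08]
tool_rot: [-3.141, -0.0, -0.228]
contact_force: [0.3, -0.0, -3.3]
opening: 0.127
grasp_force: 97.6
```

Call:
arm_command(
  rows=[
    [[0,0,0.1],[0,0,0],1],
    [[0,0,0.1],[0,0,0],1],
    [[0,0,0],[0,0,0],1],
    [[0,0,0],[0,0,0],1],
  ],
)

```text
t: 9.78
eef_pos: [0.6373, -0.0025, 0.0785]
tool_rot: [-3.141, -0.001, -0.228]
contact_force: [-0.0, 2.5, 4.9]
opening: 0.126
grasp_force: 98.4
```

```bash
python3 -c "
from h import *
delta([.6367,-.0024,.076],np.radians(-13.1));print(get_state()['ft_torque'])"
```

```text
t 9.78 at [ 0.6373 -0.0025  0.0785] rpy [-3.141e+00 -1.000e-03 -2.280e-01] open 0.13 grip 98.4 F [-0.   2.5  4.9] q [-0.34  0.98  0.54  1.66 -0.71  0.71 -1.24]
shift cm [-0.06  0.01  0.25] turn [-0.    -0.001  0.001]
[-0.26167684  0.46372545 -0.16742907]
```

Contact with the rim: the upward force changed by about 8 N, with the catch at z≈64 mm. I'll hold briefly, then tip slowly about the rim.

Call:
arm_command(
  rows=[
    [[0,0,0],[0,0,0],1],
    [[0,0,0],[0,0,0],1],
    [[0,0,0],[0,0,0],1],
    [[0,0.04,-0.3],[0.02,0,0],1],
    [[0,0.07,-0.6],[0.04,0,0],1],
    [[0,0.07,-0.6],[0.04,0,0],1],
    [[0,0.07,-0.6],[0.04,0,0],1],
    [[0,0.07,-0.6],[0.04,0,0],1],
    [[0,0.07,-0.6],[0.04,0,0],1],
    [[0,0.07,-0.6],[0.04,0,0],1],
  ],
)

```text
t: 10.62
eef_pos: [0.6352, -0.0118, 0.1165]
tool_rot: [-2.88, -0.001, -0.228]
contact_force: [0.0, -0.2, -1.4]
opening: 0.125
grasp_force: 97.9
```

Call:
arm_command(
  rows=[
    [[0,0.07,-0.6],[0.04,0,0],1],
    [[0,0.07,-0.6],[0.04,0,0],1],
    [[0,0.07,-0.6],[0.04,0,0],1],
    [[0,0.07,-0.6],[0.04,0,0],1],
    [[0,0.07,-0.6],[0.04,0,0],1],
    [[0,0.07,-0.6],[0.04,0,0],1],
    [[0,0,0],[0,0,0],1],
    [[0,0,0],[0,0,0],1],
    [[0,0,0],[0,0,0],1],
    [[0,0,0],[0,0,0],1],
    [[0,0,0],[0,0,0],1],
    [[0,0,0],[0,0,0],1],
  ],
)

```text
t: 11.62
eef_pos: [0.6311, -0.0266, 0.148]
tool_rot: [-2.642, 0.0, -0.227]
contact_force: [-0.4, -0.2, -3.0]
opening: 0.127
grasp_force: 98.0
```

```bash
python3 - <<'E'
from h import *
a=snapshot("scene");b=snapshot("top")
save(a,"a4",(160,120,360,300),2);save(b,"b4",(265,130,405,250),2.857)
x=cv2.imread("pics/a4.png");y=cv2.imread("pics/b4.png")
h=min(len(x),len(y));cv2.imwrite("pics/c4.png",np.hstack([x[:h],y[:h]]))
E
```

```text
(no output)
```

View pics/c4.png

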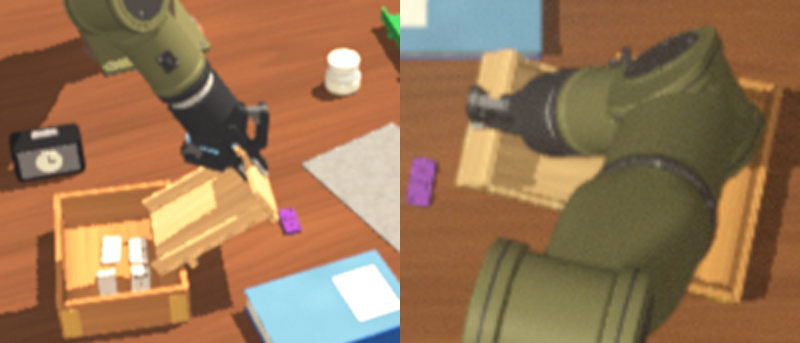

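All four tiles lie in the box (scene crop about (112,248), (137,250), (105,282), (140,278)) and the tipped tray is empty. Checking that the catch is within its limits before I leave.

```bash
python3 - <<'E'
from h import *
s=get_state();R=Ro.from_euler("xyz",s["tool_rot"]).as_matrix()
c=s["eef_pos"]+R@[0,.134,.0145]; v=c-[.5859,-.2206,0]
print("catch box x",v[0]*.2267+v[1]*.974,"y",v[0]*.974-v[1]*.2267,"z",c[2])
a=snapshot("scene")
print(ray(a,np.array([(112,248),(137,250),(105,282),(140,278)])/2+[160,120],.018).round(3), s["t"])
E
```

```text
catch box x 0.08844063546930754 y 0.00027781336414749516 z 0.07107569292356562
[[ 0.554 -0.223  0.018]
 [ 0.572 -0.191  0.018]
 [ 0.614 -0.251  0.018]
 [ 0.626 -0.204  0.018]] 11.7167
```

Call:
arm_command(
  rows=[
    [[0,0,0],[0,0,0],1],
    [[0,0,0],[0,0,0],1],
    [[0,0,0],[0,0,0],1],
  ],
)

```text
t: 12.02
eef_pos: [0.6311, -0.0274, 0.1481]
tool_rot: [-2.642, 0.0, -0.228]
contact_force: [0.4, 0.5, -2.3]
opening: 0.127
grasp_force: 98.0
```

Step 2 conditions are met. Now lift, level the tray and carry it back.

Call:
arm_command(
  rows=[
    [[0,-0.3,-0.6],[0,0,0],1],
    [[0,-0.7,-1.2],[0,0,0],1],
    [[0,-0.7,-1.2],[0,0,0],1],
    [[0,-0.7,-1.2],[0,0,0],1],
    [[0,-0.5,-1],[0,0,0],1],
    [[0,0,0],[-0.1,0,0],1],
    [[0,0,0],[-0.1,0,0],1],
    [[0,0,0],[-0.1,0,0],1],
    [[0,0,0],[-0.1,0,0],1],
    [[0,0,0],[-0.1,0,0],1],
    [[0,0,0],[0,0,0],1],
  ],
)

```text
t: 12.93
eef_pos: [0.6331, -0.0177, 0.2082]
tool_rot: [-3.139, -0.001, -0.216]
contact_force: [0.7, 1.7, -3.6]
opening: 0.128
grasp_force: 98.7
```

```bash
python3 -c "
from h import *
delta([.4911,.2125,.16],1.756)"
```

```text
t 12.93 at [ 0.6331 -0.0177  0.2082] rpy [-3.139e+00 -1.000e-03 -2.160e-01] open 0.13 grip 98.7 F [ 0.7  1.7 -3.6] q [-0.34  0.79  0.57  1.59 -0.51  0.91 -1.37]
shift cm [-18.81 -19.42   4.86] turn [-1.000e-03 -3.000e-03 -1.972e+00]
```

Call:
arm_command(
  rows=[
    [[-1.2,-1.25,0.4],[0,0,0],1],
    [[-1.8,-1.9,0.4],[0,0,0],1],
    [[-1.8,-1.9,0.4],[0,0,0],1],
    [[-1.8,-1.9,0.4],[0,0,0],1],
    [[-1.8,-1.9,0.4],[0,0,0],1],
    [[-1.8,-1.9,0.4],[0,0,0],1],
    [[-1.8,-1.9,0.4],[0,0,0],1],
    [[-1.8,-1.9,0.4],[0,0,0],1],
    [[-1.8,-1.9,0.4],[0,0,0],1],
    [[-1.8,-1.9,0.4],[0,0,0],1],
    [[-1.4,-1.1,0.4],[0,0,0],1],
    [[0,0,0],[0,0,-0.072],1],
  ],
)

```text
t: 13.93
eef_pos: [0.4881, 0.2104, 0.1631]
tool_rot: [-3.137, 0.006, -0.15]
contact_force: [-1.3, -0.4, -3.5]
opening: 0.128
grasp_force: 98.7
```

Call:
arm_command(
  rows=[
    [[0,0,0],[0,0,-0.1],1],
    [[0,0,0],[0,0,-0.1],1],
    [[0,0,0],[0,0,-0.1],1],
    [[0,0,0],[0,0,-0.1],1],
    [[0,0,0],[0,0,-0.1],1],
    [[0,0,0],[0,0,-0.1],1],
    [[0,0,0],[0,0,-0.1],1],
    [[0,0,0],[0,0,-0.1],1],
    [[0,0,0],[0,0,-0.1],1],
    [[0,0,0],[0,0,-0.1],1],
    [[0,0,0],[0,0,-0.1],1],
    [[0,0,0],[0,0,-0.1],1],
  ],
)

```text
t: 14.93
eef_pos: [0.4923, 0.2048, 0.1647]
tool_rot: [-3.141, -0.002, 1.047]
contact_force: [-0.2, 0.2, -3.7]
opening: 0.127
grasp_force: 98.7
```

Call:
arm_command(
  rows=[
    [[0,0,0],[0,0,-0.1],1],
    [[0,0,0],[0,0,-0.1],1],
    [[0,0,0],[0,0,-0.1],1],
    [[0,0,0],[0,0,-0.1],1],
    [[0,0,0],[0,0,-0.1],1],
    [[0,0,0],[0,0,-0.1],1],
    [[0,0,0],[0,0,-0.1],1],
    [[0,0,0],[0,0,0],1],
  ],
)

```text
t: 15.6
eef_pos: [0.4924, 0.2044, 0.1646]
tool_rot: [3.141, -0.001, 1.744]
contact_force: [0.1, -0.8, -2.6]
opening: 0.126
grasp_force: 98.8
```

```bash
python3 -c "
from h import *
delta([.4911,.2125,.0315],1.756)"
```

```text
t 15.6 at [0.4924 0.2044 0.1646] rpy [ 3.141e+00 -1.000e-03  1.744e+00] open 0.13 grip 98.8 F [ 0.1 -0.8 -2.6] q [-0.47  0.66 -0.01  1.92  0.01  0.56 -0.31]
shift cm [8.000e-01 1.000e-02 1.331e+01] turn [ 0.    -0.001 -0.012]
```

Call:
arm_command(
  rows=[
    [[0.8,0,1],[0,0,-0.012],1],
    [[0,0,2],[0,0,0],1],
    [[0,0,2.5],[0,0,0],1],
    [[0,0,2.5],[0,0,0],1],
    [[0,0,2],[0,0,0],1],
    [[0,0,1.5],[0,0,0],1],
    [[0,0,0.8],[0,0,0],1],
    [[0,0,0.4],[0,0,0],1],
    [[0,0,0.2],[0,0,0],1],
    [[0,0,0],[0,0,0],1],
  ],
)

```text
t: 16.43
eef_pos: [0.491, 0.2132, 0.0348]
tool_rot: [3.141, -0.0, 1.755]
contact_force: [0.6, -0.1, -3.0]
opening: 0.124
grasp_force: 98.6
```

Call:
arm_command(
  rows=[
    [[0,0,0.15],[0,0,0],1],
    [[0,0,0.1],[0,0,0],1],
    [[0,0,0],[0,0,0],1],
  ],
)

```text
t: 16.68
eef_pos: [0.4911, 0.2131, 0.0326]
tool_rot: [3.141, -0.0, 1.756]
contact_force: [-0.1, -0.7, -2.4]
opening: 0.125
grasp_force: 98.8
```

Call:
arm_command(
  rows=[
    [[0,0,0.1],[0,0,0],1],
    [[0,0,0.05],[0,0,0],1],
    [[0,0,0],[0,0,0],0.7],
    [[0,0,0],[0,0,0],0.45],
    [[0,0,0],[0,0,0],0.45],
    [[0,0,0],[0,0,0],0.45],
    [[0,0,0],[0,0,0],0.45],
    [[0,0,0],[0,0,0],0.45],
  ],
)

```text
t: 17.35
eef_pos: [0.4908, 0.213, 0.0306]
tool_rot: [3.141, -0.0, 1.756]
contact_force: [0.9, -0.6, -0.8]
opening: 0.553
grasp_force: 0.0
```

Call:
arm_command(
  rows=[
    [[0,0,-0.5],[0,0,0],0.45],
    [[0,0,-1.5],[0,0,0],0.45],
    [[0,0,-2.5],[0,0,0],0.45],
    [[0,0,-3],[0,0,0],0.45],
    [[0,0,-3],[0,0,0],0.45],
    [[0,0,-3],[0,0,0],0.45],
    [[0,0,-3],[0,0,0],0.45],
    [[0,0,-3],[0,0,0],0.45],
    [[0,0,0],[0,0,0],0.45],
    [[0,0,0],[0,0,0],0.45],
  ],
)

```text
t: 18.18
eef_pos: [0.4916, 0.2134, 0.2276]
tool_rot: [3.137, -0.001, 1.756]
contact_force: [-0.3, 0.1, -0.9]
opening: 0.553
grasp_force: 0.0
```

```bash
python3 - <<'E'
from h import *
a=snapshot("scene");b=snapshot("top")
save(a,"a5",(170,120,420,300),1.6);save(b,"b5",(160,100,410,280),1.6)
cv2.imwrite("pics/c5.png",np.hstack([cv2.imread("pics/a5.png"),cv2.imread("pics/b5.png")]))
E
```

```text
(no output)
```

View pics/c5.png

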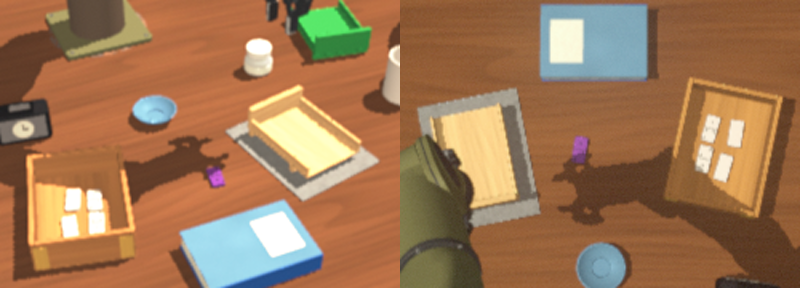

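The empty tray lies flat and centred on the mat, lengthwise. The four tiles lie flat in the box, bystanders look unmoved and the gripper is clear. Handing in.

```bash
python3 -c "
from plant import *
print(close_job())"
```

```text
the job is handed in; nothing more can be done
None
```

I handed the job in at about 18 s of robot time: all four dominoes are in the box, and the empty tray is flat and centred lengthwise on its mat, with nothing spilled and the other things apparently where they were; the hand-in gave no verdict.

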